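Seat a lino block in the carving fixture and clamp it

TASK

Please set up the blue lino block for carving: lay it in the pocket of the plywood carving fixture with its bare wooden margin at the red-handled clamp's end, and press its free end down past the spring plunger until you feel that the whole block sits fully down on the packing. Only then swing the red handle over until the clamp locks with its rubber foot on the bare margin; do not use the clamp on a block that is not home. Lino dents, so press with a firm fingertip, never harder than about 2 kg, and leave the other things on the table where they are.

Things in the scene. Friction and masses are not known exactly. Their poses are not given: they have to be found in the camera images.
- block: The blue lino block, loose on the table: plywood 56 mm (x) by 120 mm (y) by 16 mm; 4 mm blue lino with a pale leaf cut in it covers y = -60 to +30 mm (20 mm thick there); the last 30 mm at its +y end is bare wood, 16 mm thick, for the clamp. 0.1 to 0.2 kg. Origin: centre of its underside, z up. It can be gripped across its 56 mm width.
- block_free_end (a point): Point on top of the blue lino, on the block's centre line, 45 mm from its centre towards its -y end (15 mm from that end): a good place to press it home.
- jig: The carving fixture, fixed to the table: plywood board 170 mm (x) by 300 mm (y), top 18 mm above the table, y = -115 to +185 mm. Origin: on the table under the pocket's centre; z up, +y along the pocket to the clamp. A block in place has its centre at x = y = 0 here, the same yaw, and its bare margin at +y, its end against the stop (see pocket).
- pocket (a point): Centre of the pocket, 40 mm above the table, level with the tops of its aluminium rails and stop. Side rails 10 mm wide, inner faces at x = +-29.5 mm of the fixture, y = -43 to -23 and +23 to +47 mm (gap between for fingers); end stop 40 mm wide, face at y = +60 mm. Floor: felt-faced packing, its top 19 to 28 mm above the table; it differs from job to job and is not measured.
- bed: The grey card packing that is the pocket's floor, 50 by 108 mm, with its bottom sheet. The origin given is the middle of the bottom sheet's underside, on the board, 18 mm above the table; the top of the packing is not measured.
- plunger_nose (a point): Inner point of the spring plunger's white ball nose (radius 7 mm, centre 31 mm above the table) at the -y end; untouched it is at fixture y = -57.5 mm, 2.5 mm inside the block's place, and it springs back to -y. Dark housing behind it: y = -97 to -70 mm, top 43 mm. A block laid in drops at the stop end, but its -y end rests on the nose about 6 to 16 mm proud.
- stop (a point): Middle of the end stop's face, 40 mm above the table. About 3 to 15 N pressed straight down near the block's free end push it past the nose: a false stop, after which the resistance fades. Then it meets the packing, where the push mounts and stays; the felt gives 0.03 mm per N. The nose then holds the block against the stop, whose rubbing can keep the stop end 1 to 2 mm up until it is pressed too.
- clamp_handle (a joint): Angle of the clamp's red handle (rad): 0 = open, leaning 1.0 rad from upright away from the block, to the fixture's +y; grows as it swings towards the block; 1.0 = upright, dead centre; 1.035 = end stop, locked over centre. Starts at 0 to 0.03; stays where it is left. Its foot meets the block at about 0.7 to 0.85; the rest takes a few newtons at the handle.
- clamp_bar: Steel bar of the toggle clamp, pivoted 134 mm from the pocket's centre to the fixture's +y, 62 mm above the table (its origin). Linked to the handle: upright, 145 mm high, when the clamp is open, level when it is locked. Its sprung rubber foot, 15 mm across, then bears on the bare margin 45 mm from the block's centre.
- clamp_grip (a point): On the centre line of the red handle, 90 mm from its pivot and 22 mm from its upper end. The handle is a round grip 17 mm in diameter, red from 38 to 112 mm from the pivot. It can be pinched from above across the fixture's x and turns between the fingers as it swings.
- clamp_pivot (a point): Pivot of the red handle, at the fixture's x = 0, y = +156 mm, 92 mm above the table. The handle swings in the fixture's y-z plane: at angle q, clamp_grip lies 90 mm * sin(1 - q) to +y and 90 mm * cos(1 - q) above the pivot.
- spare_block: Bystander: a like block with orange lino, not to be used.
- lino_cutter: Bystander: lino cutter with mushroom-shaped wooden handle, 105 mm.
- brayer: Bystander: ink roller with wooden handle, about 200 mm long, roller 100 mm wide.
- ink_jar: Bystander: ink jar with black cap, 60 mm across, 55 mm high.
- glue_stick: Bystander: orange glue stick standing up, 32 mm across, 95 mm high.
- marker_green: Bystander: green marker lying down, 125 mm.
- marker_pink: Bystander: pink and white marker lying down, 125 mm.
- scissors: Bystander: scissors with yellow handles, 150 mm.
Mind the look-alikes: they are no part of the job. What is shaped like the block but turquoise is not meant.

How it is judged (in metres and radians):
On the way, in this order (a step that is already met when the one before it is completed fails the run):
1. the blue block lies fully down in the pocket, both ends on the packing, with the clamp still open and off it (angle between the z axis of block and the z axis of jig, either way round below 0.015 rad and z of block in the frame of jig below 0.0298 m and x of block in the frame of jig between -0.003 and 0.003 m and y of block in the frame of jig between -0.004 and 0.004 m and angle between the y axis of block and the y axis of jig, either way round below 0.06 rad and y of block_free_end in the frame of jig below 0 m and value of joint clamp_handle below 0.5 rad and contact force between clamp_bar and block below 0.1 N), for 0.2 s.
2. the clamp is locked over centre with its foot on the block (value of joint clamp_handle above 1.01 rad and contact force between clamp_bar and block above 1.5 N), for 0.2 s.
At the end, for the whole second after the job is handed in: The blue block lies level in the pocket, fully down on its packing (level within 0.015 rad, centred within 3 mm across and 4 mm along), margin at the clamp; the clamp handle is locked over centre (angle above 1.01 rad) with its rubber foot bearing on the block with over 1.5 N; at rest (all of step 2 and angle between the z axis of block and the z axis of jig, either way round below 0.015 rad and z of block in the frame of jig below 0.0298 m and x of block in the frame of jig between -0.003 and 0.003 m and y of block in the frame of jig between -0.004 and 0.004 m and angle between the y axis of block and the y axis of jig, either way round below 0.06 rad and y of block_free_end in the frame of jig below 0 m and linear speed of block below 0.01 m/s); the robot touches nothing.
It fails at once if the block is pressed on its packing with over 30 N (contact force between bed and block above 30 N).
It fails at once if a bystander is moved more than 30 mm (distance of any of spare_block, lino_cutter, brayer, ink_jar, glue_stick, marker_green, marker_pink, scissors from where it was at the start of the episode above 0.03 m).
It also fails if it takes over 72 s, if anything falls off the work surface, if the arm or the gripper's body presses on something with over 40 N, if the wrist force passes 120 N, or if a joint passes its speed limit or range.

ROBOT

A 6-joint arm with a two-finger parallel gripper is mounted at the origin on the work surface. World frame = base frame: x ahead of the robot, y to its left, z up, the work surface at z = 0. Lengths are in m, angles in degrees, forces in N, time in s.
With the tool pointing down it reaches from about 0.3 to 0.75 m from the base axis. Payload 8.5 kg.
Tool frame: the origin (TCP) lies on the centre line of the jaws, within the pads' length; the fingertips stand 14 mm ahead of it and the grasp point (between the pads) lies 5 mm behind it; z points along the fingers, x is the direction in which the jaws open and shut, and the axes are right-handed (so a half turn about z gives the same grasp; the last joint's range is limited). The gripper opens to 85 mm and grips with 20 to 120 N. Pads are 22 mm wide; open, the fingers measure 114 mm over their backs; the gripper's body (76 mm by 85 mm) begins 54 mm behind the grasp point. The pads swing forward as they close: fully open they stand 13 mm farther back than shut.
Start: joints at [-80.976, 21.807, 74.336, -0, 83.858, -12.336], TCP at [0.2, -0.512, 0.245] pointing down, gripper open.
Joint ranges: [-178.18, 178.18], [-50.72, 133.34], [12.68, 142.11], [-81.47, 261.47], [9.98, 163.14], [-165.26, 165.26]. Speed limits (degrees/s): [136.94, 136.94, 180, 180, 180, 180].

INTERFACE

Orientations are given as a 3x3 rotation matrix whose columns are the frame's x, y, z axes.
In Python, from rig import * gives the robot as it stands.
- The arm moves only by the shell command python3 -m crank 'ROWS' [FORCE]. ROWS is JSON, one flat list of numbers, 7 for each row, row after row: the turn, a rotation vector about the world's x, y, z in rad, then the shift along the world's x, y, z in m, then the opening in per cent of the stroke, from 0 (shut) to 100 (fully open). A call has 1 to 20 rows; each row shifts and turns the commanded pose from where the row before left it; what a row does not reach is not made up. A row lasts 1/10 s, in which the tool goes at most 50 mm and 8.59 degrees, less where a joint would pass 70% of its speed; a pose out of reach is approached as far as the arm can. A call is refused whole if a number of a shift passes 0.05 or a number of a turn 0.15, either way. A call with a gripper value outside its range is refused whole. The fingers move at their own pace and stop on an object; FORCE is the grip in N (left out, the last holds). Time passes only in rows, so rows that do not move let the fingers close. It gives the time, the measured TCP pose, the force and the opening at its end, in the units of the state.
- observe(): the state, without advancing time (a new reading comes with each control period).
- get_image(name): name is "side" or "top" or "wrist"; returns a dict with "frame" (384x512x3 uint8, red, green, blue), "fov_y" (degrees; the focal length in pixels is half the picture's height over the tangent of half this angle, whatever the lens; pixels are square), "cx", "cy" (the principal point, pixels), "world_to_cam" (4x4, takes a point from world to camera coordinates). Camera axes: x right, y up, looking along -z (the intrinsics and any distortion apply to the point x, -y, -z); pixel columns grow to the right and rows downward; lengths in m; the calibration is good to about 2 mm. The wrist camera is an equidistant fisheye: a pixel r from the principal point sees the ray r / f radians off the axis. A picture is of the moment at which its call begins. There is no depth.
- close_job(): hands the job in, once; it reports no verdict.
The state is a dict: "time_s": time; "q": joint angles; "qvel": joint speeds; "joint_efforts": joint torques, N m; "position": TCP position; "tool_rot": TCP orientation; "ft_force": force on the tool from outside, world axes, zero at the start; "wrist_torque": the same for the moment, N m; "grip_width": finger opening in m.
Only numpy, scipy, OpenCV 4.12 (cv2) and the standard library are available. Lean on these libraries where they do the work, as an engineer would, in place of code of your own. Each camera call takes 0.05 s, during which the arm holds its last target. There are 200 camera calls.

## Working session

There is one attempt and no reset: what is moved stays moved. The work goes in short steps, Python scripts to look and compute and a shell command to move; the robot and the scene stay as the last step left them, time stands still between calls to the robot, and variables do not carry over. Pictures are saved under pics/ and viewed, about 8 in all and at most 12, crops included, and the job is handed in when it is done.

```bash
ls; mkdir -p pics
cat > h.py <<'E'
from rig import *
import numpy as np, cv2
def K(im):
    h=im["frame"].shape[0]; return h/2/np.tan(np.radians(im["fov_y"])/2)
def ray(im,u,v,z):
    f=K(im); M=np.array(im["world_to_cam"]); R=M[:3,:3]; c=-R.T@M[:3,3]
    d=R.T@np.array([(u-im["cx"])/f,-(v-im["cy"])/f,-1.0])
    return c+d*(z-c[2])/d[2]
def proj(im,p):
    f=K(im); q=np.array(im["world_to_cam"])@np.r_[p,1]
    return im["cx"]+f*q[0]/-q[2], im["cy"]-f*q[1]/-q[2]
E
python3 - <<'E'
from h import *
import pickle
s=observe(); print(s)
for n in("top","side"):
    im=get_image(n); pickle.dump(im,open(n+"0.pkl","wb"))
    print(n,im["fov_y"],im["cx"],im["cy"],np.round(im["world_to_cam"],3).tolist())
    cv2.imwrite(f"pics/{n}0.png",cv2.resize(im["frame"][:,:,::-1],(800,600),interpolation=cv2.INTER_CUBIC))
E
```

```text
pics
{'time_s': 0.0, 'q': array([-8.09767238e+01,  2.18405342e+01,  7.43860844e+01, -8.26664267e-04,
        8.38571715e+01, -1.23332880e+01]), 'qvel': array([ 0.00187988,  0.0594255 , -0.02878922, -0.02039187, -0.02886029,
       -0.00234072]), 'joint_efforts': array([ 3.22642591e-04, -4.48453510e+01, -2.31278855e+01, -1.62438405e-04,
        4.86030025e-03,  5.97516618e-06]), 'position': array([ 0.20026594, -0.51194394,  0.2447082 ]), 'tool_rot': array([[ 3.64172122e-01, -9.31331631e-01, -2.43526079e-04],
       [-9.31330562e-01, -3.64172081e-01,  1.44206457e-03],
       [-1.43172575e-03, -2.98356435e-04, -9.99998931e-01]]), 'ft_force': array([-0.00480886, -0.2414082 , -0.23977552]), 'wrist_torque': array([0.04897824, 0.0203451 , 0.02536731]), 'grip_width': 0.08511647818651905}
top 57.30173441944022 254.82609438322206 189.08517434892414 [[0.003, -1.0, 0.01, -0.049], [0.985, 0.005, 0.172, -0.579], [-0.172, 0.009, 0.985, -0.937], [0.0, 0.0, 0.0, 1.0]]
side 48.87432259111796 250.81539378526014 191.10297453665487 [[0.953, -0.304, 0.013, -0.541], [0.178, 0.592, 0.786, -0.172], [-0.247, -0.747, 0.618, -1.294], [0.0, 0.0, 0.0, 1.0]]
```

View pics/top0.png

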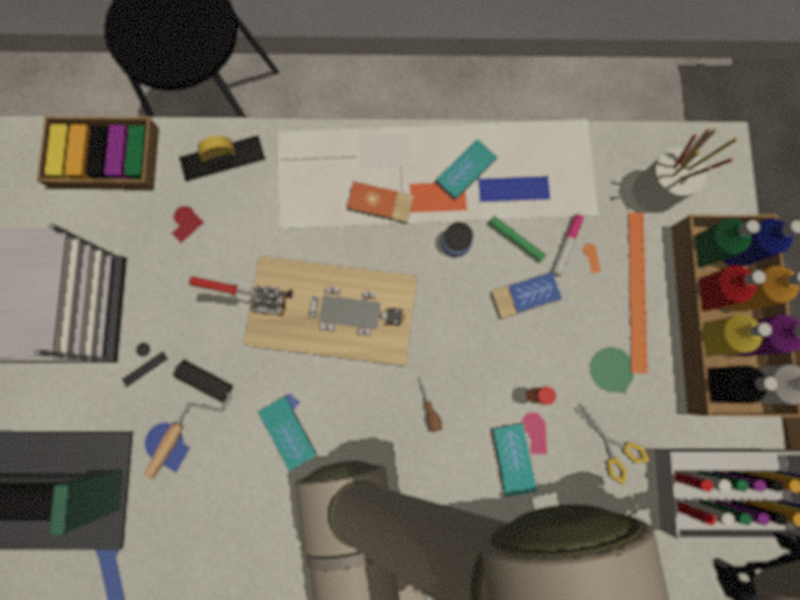

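View pics/side0.png

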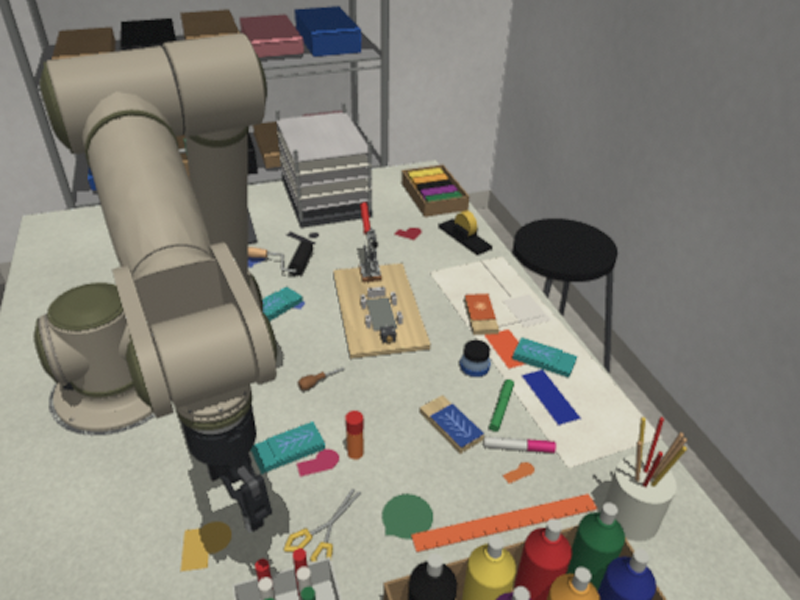

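The top view (800 px) offers these candidates for the block:
- **Dark blue with a leaf and a bare wooden end:** (527,295).
- **Turquoise blocks:** (465,168), (287,433) and (513,458).
- **Flat blue paper:** (514,188).
- **Orange spare:** (380,202).

The one at (527,295) fits, being blue with the leaf and having a bare margin on its left. The fixture is at (330,310), with its clamp towards +y (left). Next I'll measure both and confirm in a crop.

```bash
cat > m.py <<'E'
from h import *
import pickle
t=pickle.load(open("top0.pkl","rb")); s=pickle.load(open("side0.pkl","rb"))
def comp(mask,u,v):
    n,l,st,c=cv2.connectedComponentsWithStats(mask.astype(np.uint8))
    k=l[int(v),int(u)]
    if k==0:
        ys,xs=np.nonzero(l); i=np.argmin((xs-u)**2+(ys-v)**2); k=l[ys[i],xs[i]]
    return (l==k).astype(np.uint8)
def rect(im,m,z):
    c=max(cv2.findContours(m,cv2.RETR_EXTERNAL,cv2.CHAIN_APPROX_NONE)[0],key=cv2.contourArea)[:,0]
    P=np.array([ray(im,u,v,z)[:2] for u,v in c],np.float32)
    r=cv2.minAreaRect(P*1000); return np.round(r[0],1),np.round(r[1],1),round(r[2],2)
k=.64
out=[]
for nm,im,b,j,pk,bm in(("top",t,(527*k,290*k),(390*k,345*k),(350*k,312*k),(505*k,303*k)),("side",s,(465*k,425*k),(345*k,345*k),(383*k,312*k),(437*k,408*k))):
    hsv=cv2.cvtColor(im["frame"],cv2.COLOR_RGB2HSV); H,S,V=[hsv[:,:,i].astype(int) for i in range(3)]
    blue=(H>100)&(H<130)&(S>90); wood=(H>8)&(H<26)&(S>60)&(V>90)
    mb=cv2.morphologyEx(comp(blue,*b),cv2.MORPH_CLOSE,np.ones((7,7)))
    # block: blue+leaf+wood nearby
    mj=comp(wood,*j); mm=comp(wood,*bm)
    print(nm,"lino",rect(im,mb,.02),"margin",rect(im,mm,.016),"board",rect(im,mj,.018),[hsv[int(q[1]),int(q[0])].tolist() for q in(b,j,pk,bm)])
    o=im["frame"][:,:,::-1].copy()
    for q,cc in((mb,(0,0,255)),(mj,(0,255,0)),(mm,(255,0,255))):
        cv2.drawContours(o,cv2.findContours(q,cv2.RETR_EXTERNAL,cv2.CHAIN_APPROX_NONE)[0],-1,cc,1)
    if nm=="top":
        a=cv2.resize(o[155:245,150:262],None,fx=3.5,fy=3.5); c=cv2.resize(im["frame"][155:245,150:262,::-1],None,fx=3.5,fy=3.5); d=cv2.resize(o[155:245,300:375],None,fx=3.5,fy=3.5); e=cv2.resize(im["frame"][155:245,300:375,::-1],None,fx=3.5,fy=3.5)
        cv2.imwrite("pics/crop.png",np.vstack([np.hstack([a,d]),np.hstack([c,e])])[:600,:800])
E
python3 m.py
```

```text
top lino (array([ 593.9, -300.9]), array([48.1, 84.4]), 17.85) margin (array([ 574.7, -242.1]), array([55. , 32.6]), 16.87) board (array([558.3,  78. ]), array([299.4, 170. ]), 82.92) [[111, 99, 141], [19, 93, 183], [23, 25, 121], [19, 89, 169]]
side lino (array([ 594.7, -301.4]), array([53.3, 87.7]), 18.13) margin (array([ 587.8, -290.9]), array([ 61. , 125.5]), 17.92) board (array([558.6,  71.2]), array([311.9, 169.6]), 82.97) [[111, 127, 150], [32, 23, 187], [47, 15, 117], [20, 87, 182]]
```

View pics/crop.png

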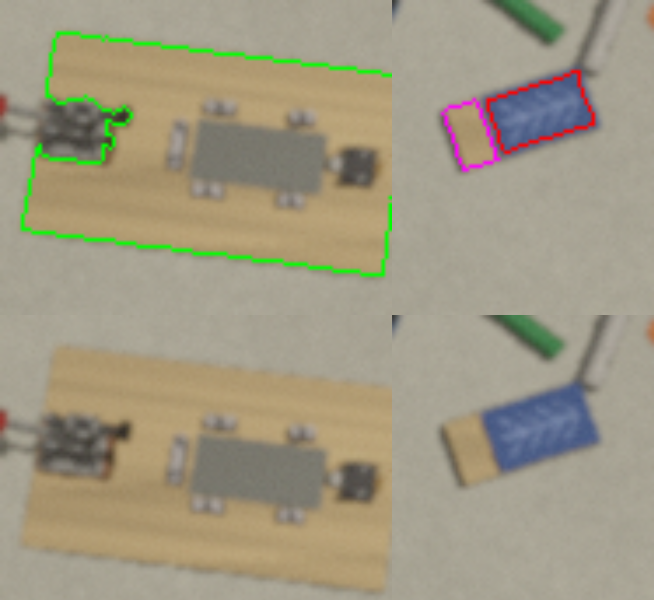

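The crop confirms it: dark blue lino with a leaf, bare margin on the left (+y). The estimates are:
- **Block:** centre about (0.5895,-0.2865), yaw +17.8°.
- **Jig:** origin about (0.554,0.043), yaw -7.1°.

I'll move above the block.

```bash
python3 -m crank '[0,0,0.1258,0.0324,0.0188,-0.010,100, 0,0,0.1258,0.0324,0.0188,-0.010,100, 0,0,0.1258,0.0324,0.0188,-0.010,100, 0,0,0.1258,0.0324,0.0188,-0.010,100, 0,0,0.1258,0.0324,0.0188,-0.010,100, 0,0,0.1258,0.0324,0.0188,-0.010,100, 0,0,0.1258,0.0324,0.0188,-0.010,100, 0,0,0.1258,0.0324,0.0188,-0.010,100, 0,0,0.1258,0.0324,0.0188,-0.010,100, 0,0,0.1258,0.0324,0.0188,-0.010,100, 0,0,0.1258,0.0324,0.0188,-0.010,100, 0,0,0.1258,0.0324,0.0188,-0.010,100, 0,0,0,0,0,0,100, 0,0,0,0,0,0,100, 0,0,0,0,0,0,100]' 30
python3 - <<'E'
from h import *
import pickle
s=observe(); print(s['position'],s['tool_rot'].round(4).tolist(),s['q'].round(1))
im=get_image("wrist"); pickle.dump((im,s),open("w1.pkl","wb")); print(im["fov_y"],im["cx"],im["cy"],np.round(im["world_to_cam"],3).tolist())
cv2.imwrite("pics/w1.png",im["frame"][:,:,::-1])
# packing centre check in top
t=pickle.load(open("top0.pkl","rb")); print(ray(t,223.4,199.3,.024))
E
```

```text
time_s: 1.6
position: [0.5885, -0.2872, 0.1255]
tool_rot: [[0.952, 0.305, -0.0], [0.305, -0.952, -0.0], [-0.0, 0.0, -1.0]]
ft_force: [-0.4, 0.3, -0.3]
grip_width: 0.0853
[ 0.58847755 -0.28718983  0.12545634] [[0.9524, 0.305, -0.0003], [0.305, -0.9524, -0.0001], [-0.0003, 0.0, -1.0]] [-36.3  37.8  66.3  -0.   75.9 -54.1]
65.70646984690485 260.4906840981071 196.35456826301942 [[0.952, 0.306, -0.001, -0.472], [-0.29, 0.901, -0.323, 0.433], [-0.098, 0.308, 0.946, -0.121], [0.0, 0.0, 0.0, 1.0]]
[0.55386013 0.0430583  0.024     ]
```

View pics/w1.png

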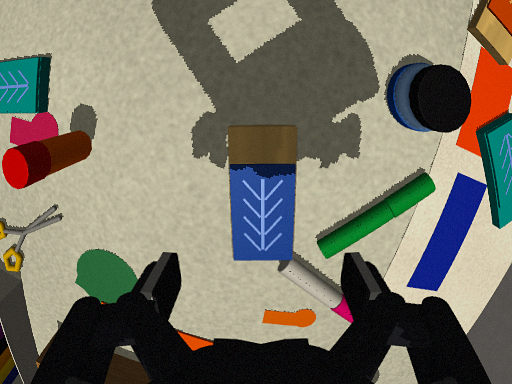

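The wrist view shows the blue block with its margin at the top (about rows 125–165, columns 228–297) and its lino end at row 258. The markers stay clear of the finger positions. I'll refine the block pose from this image.

```bash
cat >> h.py <<'E'
def fray(im,u,v,z):
    f=K(im); M=np.array(im["world_to_cam"]); R=M[:3,:3]; c=-R.T@M[:3,3]
    x,y=(u-im["cx"]),(v-im["cy"]); r=np.hypot(x,y)+1e-9; th=r/f
    d=R.T@np.array([x/r*np.sin(th),-y/r*np.sin(th),-np.cos(th)])
    return c+d*(z-c[2])/d[2]
def fproj(im,p):
    f=K(im); q=np.array(im["world_to_cam"])@np.r_[p,1]; x,y,z=q[0],-q[1],-q[2]
    r=np.hypot(x,y); th=np.arctan2(r,z); return im["cx"]+f*th*x/r, im["cy"]+f*th*y/r
E
python3 - <<'E'
from h import *
import pickle
im,s=pickle.load(open("w1.pkl","rb"))
hsv=cv2.cvtColor(im["frame"],cv2.COLOR_RGB2HSV); H,S,V=[hsv[:,:,i].astype(int) for i in range(3)]
roi=np.zeros(H.shape,bool); roi[115:268,215:310]=1
blue=(H>100)&(H<130)&(S>80)&roi; wood=(H>8)&(H<26)&(S>100)&roi
for n,m,z in(("lino",blue,.02),("wood",wood,.016)):
    m=cv2.morphologyEx(m.astype(np.uint8),cv2.MORPH_CLOSE,np.ones((9,9)))
    c=max(cv2.findContours(m,cv2.RETR_EXTERNAL,cv2.CHAIN_APPROX_NONE)[0],key=cv2.contourArea)[:,0]
    P=np.array([fray(im,u,v,z)[:2] for u,v in c],np.float32)*1000
    r=cv2.minAreaRect(P); print(n,r, cv2.boxPoints(r).round(1).tolist())
E
```

```text
lino ((593.6882934570312, -300.3858337402344), (53.81259536743164, 89.29339599609375), 18.07189178466797) [[554.2999877929688, -266.29998779296875], [582.0, -351.20001220703125], [633.0999755859375, -334.5], [605.4000244140625, -249.60000610351562]]
wood ((574.8311157226562, -243.3330535888672), (55.49846649169922, 32.005950927734375), 18.72646713256836) [[543.4000244140625, -237.10000610351562], [553.7000122070312, -267.3999938964844], [606.2000122070312, -249.60000610351562], [596.0, -219.3000030517578]]
```

```bash
python3 -m crank '[0,0,0.005,0.0005,0.0012,-0.017,90, 0,0,0,0,0,-0.02,90, 0,0,0,0,0,-0.02,90, 0,0,0,0,0,-0.02,90, 0,0,0,0,0,-0.016,90, 0,0,0,0,0,-0.010,90, 0,0,0,0,0,-0.0055,90, 0,0,0,0,0,0,90, 0,0,0,0,0,0,90]' 30
python3 -m crank '[0,0,0,0,0,0,40, 0,0,0,0,0,0,40, 0,0,0,0,0,0,40, 0,0,0,0,0,0,40, 0,0,0,0,0,0,40, 0,0,0,0,0,0,40, 0,0,0,0,0,0,40, 0,0,0,0,0,0,40]' 30
python3 -m crank '[0,0,0,0,0,0.02,40, 0,0,0,0,0,0.03,40, 0,0,0,0,0,0.03,40, 0,0,0,0,0,0.03,40, 0,0,0,0,0,0,40, 0,0,0,0,0,0,40]'
```

```text
time_s: 2.55
position: [0.5898, -0.2858, 0.0177]
tool_rot: [[0.95, 0.311, 0.001], [0.311, -0.95, -0.001], [0.001, 0.001, -1.0]]
ft_force: [0.8, 0.6, 0.8]
grip_width: 0.0773
time_s: 3.35
position: [0.5899, -0.2856, 0.0178]
tool_rot: [[0.95, 0.311, 0.001], [0.311, -0.95, -0.001], [0.001, 0.001, -1.0]]
ft_force: [-0.7, 1.4, 6.3]
grip_width: 0.0548
time_s: 3.95
position: [0.5895, -0.2852, 0.1265]
tool_rot: [[0.95, 0.311, -0.0], [0.311, -0.95, 0.0], [-0.0, -0.0, -1.0]]
ft_force: [-0.1, 0.1, -1.5]
grip_width: 0.055
```

Grasped, 55 mm wide. I'll carry it over the pocket and look again.

```bash
python3 -m crank '[0,0,-0.044,-0.0036,0.0327,0,40, 0,0,-0.044,-0.0036,0.0327,0,40, 0,0,-0.044,-0.0036,0.0327,0,40, 0,0,-0.044,-0.0036,0.0327,0,40, 0,0,-0.044,-0.0036,0.0327,0,40, 0,0,-0.044,-0.0036,0.0327,0,40, 0,0,-0.044,-0.0036,0.0327,0,40, 0,0,-0.044,-0.0036,0.0327,0,40, 0,0,-0.044,-0.0036,0.0327,0,40, 0,0,-0.044,-0.0036,0.0327,0,40, 0,0,0,0,0,0,40, 0,0,0,0,0,0,40, 0,0,0,0,0,0,40]'
python3 - <<'E'
from h import *
import pickle
s=observe(); print(s['position'],s['tool_rot'].round(4).tolist())
im=get_image("wrist"); pickle.dump((im,s),open("w2.pkl","wb"))
cv2.imwrite("pics/w2.png",cv2.resize(im["frame"][:,:,::-1],(768,576)))
E
```

```text
time_s: 5.25
position: [0.5535, 0.0408, 0.126]
tool_rot: [[0.992, -0.123, -0.002], [-0.123, -0.992, -0.0], [-0.001, 0.0, -1.0]]
ft_force: [-0.1, -0.3, -1.7]
grip_width: 0.0549
[0.55347192 0.04081531 0.12596517] [[0.9924, -0.1234, -0.0015], [-0.1234, -0.9924, -0.0], [-0.0015, 0.0002, -1.0]]
```

View pics/w2.png

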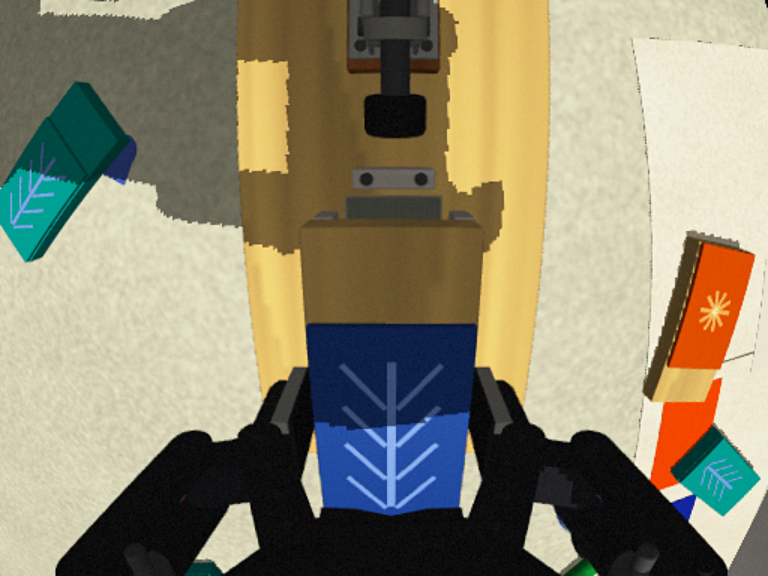

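Run:
```python
from h import *
import pickle
im,s=pickle.load(open("w2.pkl","rb"))
a=np.radians(-7.08); ex=np.array([np.cos(a),np.sin(a)]); ey=np.array([-ex[1],ex[0]]); o=np.array([.554,.0433])
j=lambda p:((np.array(p)[:2]-o)@np.c_[ex,ey]*1000).round(2)
g=cv2.cvtColor(im["frame"],cv2.COLOR_RGB2GRAY).astype(int)
hsv=cv2.cvtColor(im["frame"],cv2.COLOR_RGB2HSV).astype(int)
wood=((hsv[:,:,0]>8)&(hsv[:,:,0]<26)&(hsv[:,:,1]>100))
for v in(20,50,80,100,110,170,200,230):
    x=np.nonzero(wood[v,150:372])[0]+150
    print(v,x[0],x[-1],j(fray(im,x[0]-.5,v,.018)),j(fray(im,x[-1]+.5,v,.018)))
print("stop row 120",g[120,228:300].tolist())
print("col 262",g[105:155,262].tolist())
for n,u,v,z in(("stop near L",234.7,125,.04),("stop near R",290.7,125,.04)): print(n,j(fray(im,u,v,z)))
for n,u,v in(("blk",201,148),("blkR",321.5,148)): print(n,j(fray(im,u,v,.124)))
print("tcp",j(s['position']))
```

```text
20 158 365 [-84.03 149.68] [ 84.08 149.91]
50 158 366 [-83.69 123.56] [ 84.62 123.89]
80 158 365 [-83.95  98.37] [84.05 98.59]
100 158 365 [-84.46  81.8 ] [84.58 82.03]
110 159 364 [-83.93  73.47] [84.07 73.7 ]
170 163 360 [-83.85  22.67] [84.12 22.9 ]
200 166 357 [-83.78  -4.33] [84.13 -4.1 ]
230 170 354 [-83.36 -33.27] [ 84.78 -33.06]
stop row 120 [89, 86, 82, 86, 86, 81, 89, 93, 100, 99, 102, 80, 44, 28, 28, 32, 30, 34, 30, 24, 63, 91, 99, 95, 96, 96, 96, 97, 99, 101, 92, 97, 93, 98, 94, 98, 96, 99, 96, 96, 99, 96, 93, 99, 95, 98, 96, 96, 57, 22, 27, 25, 34, 35, 28, 29, 38, 82, 98, 101, 100, 82, 100, 99, 103, 108, 108, 103, 102, 106, 110, 223]
col 262 [101, 101, 103, 103, 106, 99, 82, 78, 100, 102, 100, 104, 100, 96, 98, 94, 98, 96, 102, 101, 86, 97, 104, 103, 105, 79, 64, 58, 60, 60, 56, 60, 55, 58, 55, 54, 59, 58, 56, 54, 63, 67, 64, 64, 69, 68, 76, 81, 89, 85]
stop near L [-19.23  60.86]
stop near R [21.03 60.94]
blk [-27.19  58.31]
blkR [26.87 58.37]
tcp [-0.22 -2.53]
```

Run:
```python
from h import *
import pickle
im,s=pickle.load(open("w2.pkl","rb"))
a=np.radians(-7.08); ex=np.array([np.cos(a),np.sin(a)]); ey=np.array([-ex[1],ex[0]]); o=np.array([.554,.0433])
j=lambda p:((np.array(p)[:2]-o)@np.c_[ex,ey]*1000).round(2)
g=cv2.cvtColor(im["frame"],cv2.COLOR_RGB2GRAY).astype(int)
M=np.array(im["world_to_cam"]); print("cam",j(-M[:3,:3].T@M[:3,3]),(-M[:3,:3].T@M[:3,3])[2])
print("row 138",g[138,220:305].tolist())
for c in(220,250,262,275,305): print(c,g[140:160,c].tolist())
for r in(131,146,147,148): print(r,j(fray(im,230.7,r,.04)),j(fray(im,294.3,r,.04)))
for r in(147,148,151,152): print(r,j(fray(im,262,r,.108)),j(fray(im,262,r,.124)))
cv2.imwrite("pics/z.png",cv2.resize(im["frame"][95:165,190:335,::-1],None,fx=5,fy=5,interpolation=cv2.INTER_NEAREST))
```

```text
cam [-0.22 80.01] 0.25437082176782966
row 138 [87, 87, 88, 84, 85, 85, 86, 84, 86, 84, 79, 65, 53, 60, 60, 60, 54, 56, 56, 56, 55, 60, 61, 54, 57, 58, 57, 60, 62, 58, 52, 57, 59, 60, 61, 62, 57, 58, 55, 57, 56, 54, 58, 57, 60, 62, 56, 60, 59, 57, 60, 54, 54, 61, 58, 52, 56, 57, 57, 56, 54, 58, 54, 61, 57, 58, 58, 55, 55, 60, 57, 59, 60, 62, 81, 100, 105, 105, 105, 103, 96, 97, 96, 99, 105]
220 [83, 72, 68, 70, 81, 98, 78, 70, 67, 72, 68, 80, 95, 95, 94, 97, 97, 100, 94, 95]
250 [56, 55, 55, 57, 53, 57, 65, 68, 68, 63, 66, 79, 85, 91, 84, 86, 87, 89, 89, 88]
262 [54, 59, 58, 56, 54, 63, 67, 64, 64, 69, 68, 76, 81, 89, 85, 81, 88, 87, 88, 86]
275 [56, 59, 60, 58, 60, 57, 60, 66, 63, 64, 63, 78, 88, 87, 83, 86, 91, 87, 89, 89]
305 [81, 69, 72, 67, 73, 100, 78, 61, 68, 68, 73, 77, 89, 92, 95, 95, 88, 95, 95, 91]
131 [-22.2   56.52] [23.73 56.61]
146 [-22.41  45.47] [23.99 45.55]
147 [-22.43  44.72] [24.01 44.8 ]
148 [-22.44  43.98] [24.03 44.06]
147 [ 0.21 55.85] [ 0.17 58.49]
148 [ 0.22 55.34] [ 0.17 58.04]
151 [ 0.22 53.82] [ 0.17 56.68]
152 [ 0.22 53.31] [ 0.17 56.23]
```

View pics/z.png

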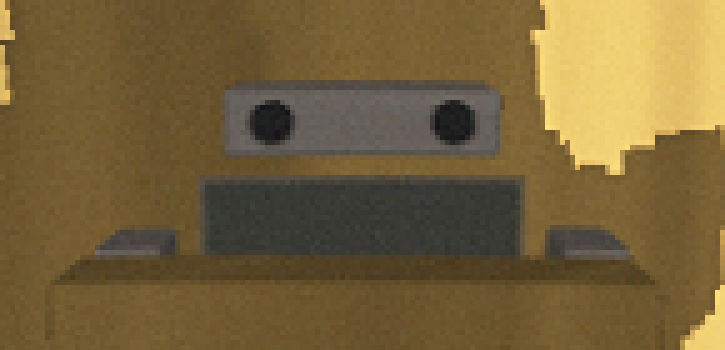

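The crop shows the stop plate (rows 85–155), the packing edge and the inner rail faces; the block needs about +0.6 mm in x and +2 mm in y (jig). I'll shift and lower to just above the rails.

```bash
python3 -m crank '[0,0,0,0.0008,0.0019,-0.01,40, 0,0,0,0,0,-0.015,40, 0,0,0,0,0,-0.015,40, 0,0,0,0,0,-0.013,40, 0,0,0,0,0,-0.01,40, 0,0,0,0,0,0,40, 0,0,0,0,0,0,40]'
python3 -m crank '[0,0,0,0,0,-0.004,40, 0,0,0,0,0,-0.002,40, 0,0,0,0,0,-0.002,40, 0,0,0,0,0,0,40]'
```

```text
time_s: 6.0
position: [0.5546, 0.0433, 0.0638]
tool_rot: [[0.992, -0.123, 0.0], [-0.123, -0.992, 0.0], [0.0, -0.0, -1.0]]
ft_force: [-0.0, -0.0, -2.0]
grip_width: 0.0551
time_s: 6.4
position: [0.5543, 0.0435, 0.0557]
tool_rot: [[0.992, -0.123, -0.0], [-0.123, -0.992, 0.0], [-0.0, 0.0, -1.0]]
ft_force: [0.9, 0.4, -2.5]
grip_width: 0.0551
```

```bash
python3 -m crank '[0,0,0,0,-0.0006,-0.001,40, 0,0,0,0,0,-0.001,40, 0,0,0,0,0,0,40]'
python3 -m crank '[0,0,0,0,0,-0.001,40, 0,0,0,0,0,-0.001,40, 0,0,0,0,0,0,40]'
```

```text
time_s: 6.7
position: [0.5545, 0.0429, 0.0539]
tool_rot: [[0.992, -0.123, 0.0], [-0.123, -0.992, -0.0], [0.0, -0.0, -1.0]]
ft_force: [-0.7, -0.2, -0.3]
grip_width: 0.0551
time_s: 7.0
position: [0.5546, 0.043, 0.0521]
tool_rot: [[0.992, -0.123, 0.001], [-0.123, -0.992, 0.0], [0.001, -0.0, -1.0]]
ft_force: [-0.1, 1.8, 3.4]
grip_width: 0.0551
```

```bash
python3 -m crank '[0,0,0,0,0,0,80, 0,0,0,0,0,0,80, 0,0,0,0,0,0,80, 0,0,0,0,0,0,80, 0,0,0,0,0,0.02,80, 0,0,0,0,0,0.03,80, 0,0,0,0,0,0.03,80, 0,0,0,0,0,0,80, 0,0,0,0,0,0,80]'
python3 - <<'E'
from h import *
import pickle
s=observe(); print(s['position'])
im=get_image("wrist"); pickle.dump((im,s),open("w3.pkl","wb"))
si=get_image("side"); pickle.dump(si,open("s3.pkl","wb"))
a=cv2.resize(im["frame"][:,:,::-1],(600,450)); b=cv2.resize(si["frame"][150:235,200:290,::-1],None,fx=5,fy=5)[:450,:450]
a=a[:,100:500]; b=np.pad(b,((0,450-b.shape[0]),(0,0),(0,0)))[:, :400]
cv2.imwrite("pics/w3.png",np.hstack([a,b]))
E
```

```text
time_s: 7.9
position: [0.5544, 0.0429, 0.1319]
tool_rot: [[0.992, -0.123, 0.001], [-0.123, -0.992, -0.0], [0.001, 0.0, -1.0]]
ft_force: [-0.3, -0.5, -0.5]
grip_width: 0.0683
[0.55436778 0.04287286 0.13193022]
```

View pics/w3.png

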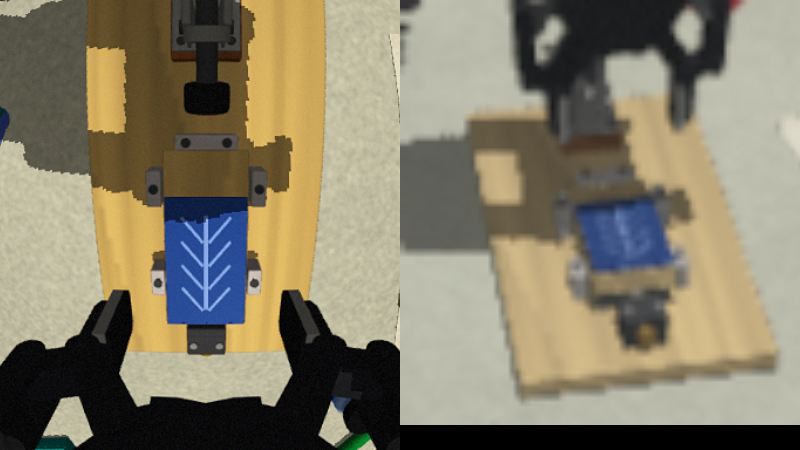

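The block lies between the rails with its margin at the stop, and the -y end is still up on the nose. I'll shut the fingers and approach the free end at jig (0,-45).

```bash
python3 -m crank '[0,0,0,-0.0014,-0.011,0,0, 0,0,0,-0.0014,-0.011,0,0, 0,0,0,-0.0013,-0.011,0,0, 0,0,0,-0.0013,-0.0111,0,0, 0,0,0,0,0,0,0, 0,0,0,0,0,0,0, 0,0,0,0,0,-0.01,0, 0,0,0,0,0,-0.012,0, 0,0,0,0,0,-0.012,0, 0,0,0,0,0,-0.01,0, 0,0,0,0,0,0,0, 0,0,0,0,0,0,0]'
python3 -m crank '[0,0,0,0,0,-0.004,0, 0,0,0,0,0,-0.002,0, 0,0,0,0,0,-0.002,0, 0,0,0,0,0,0,0]'
python3 -m crank '[0,0,0,0,0,-0.001,0, 0,0,0,0,0,-0.001,0, 0,0,0,0,0,-0.001,0, 0,0,0,0,0,0,0]'
```

```text
time_s: 9.2
position: [0.549, -0.0011, 0.0876]
tool_rot: [[0.992, -0.123, -0.0], [-0.123, -0.992, 0.0], [-0.0, -0.0, -1.0]]
ft_force: [-0.6, -0.1, 0.8]
grip_width: 0.0001
time_s: 9.6
position: [0.5489, -0.0012, 0.0796]
tool_rot: [[0.992, -0.123, -0.0], [-0.123, -0.992, 0.0], [-0.0, -0.0, -1.0]]
ft_force: [-0.0, 0.2, -0.1]
grip_width: -0.0003
time_s: 10.0
position: [0.549, -0.0012, 0.0767]
tool_rot: [[0.992, -0.123, -0.0], [-0.123, -0.992, 0.0], [-0.0, -0.0, -1.0]]
ft_force: [-0.7, 0.6, -0.9]
grip_width: 0.0002
```

```bash
for i in 1 2; do python3 -m crank '[0,0,0,0,0,-0.001,0, 0,0,0,0,0,-0.001,0, 0,0,0,0,0,-0.001,0, 0,0,0,0,0,-0.001,0, 0,0,0,0,0,0,0]' | grep -E "pos|ft"; done
python3 -m crank '[0,0,0,0,0,-0.001,0, 0,0,0,0,0,-0.001,0, 0,0,0,0,0,-0.001,0, 0,0,0,0,0,0,0]' | grep -E "pos|ft"
```

```text
position: [0.5489, -0.0012, 0.0727]
ft_force: [-0.1, 0.5, 0.8]
position: [0.5491, -0.0012, 0.069]
ft_force: [-0.7, -0.4, 3.0]
position: [0.5497, -0.0015, 0.067]
ft_force: [-1.9, -1.4, 10.6]
```

```bash
for i in 1 2 3; do python3 -m crank '[0,0,0,0,0,-0.0005,0, 0,0,0,0,0,0,0]' | grep -E "pos|ft"; done
```

```text
position: [0.5498, -0.0016, 0.0668]
ft_force: [-2.0, -0.6, 13.4]
position: [0.5499, -0.0017, 0.066]
ft_force: [0.1, -2.4, 7.1]
position: [0.5498, -0.0018, 0.0651]
ft_force: [-0.0, -1.6, 5.1]
```

```bash
for i in 1 2 3; do python3 -m crank '[0,0,0,0,0,-0.0005,0, 0,0,0,0,0,0,0]' | grep -E "pos|ft"; done
```

```text
position: [0.5497, -0.0018, 0.0644]
ft_force: [-0.2, -2.2, 4.1]
position: [0.5492, -0.0013, 0.0634]
ft_force: [0.4, -0.8, 2.5]
position: [0.5488, -0.001, 0.0625]
ft_force: [1.0, -1.1, 0.4]
```

The false stop passed at about 13 N and the resistance has faded. I'll carry on gently to the packing.

```bash
for i in 1 2 3 4; do python3 -m crank '[0,0,0,0,0,-0.0005,0, 0,0,0,0,0,-0.0005,0, 0,0,0,0,0,0,0]' | grep -E "pos|ft"; done
```

```text
position: [0.5488, -0.0011, 0.0616]
ft_force: [-0.7, -0.6, 1.6]
position: [0.5489, -0.0011, 0.0606]
ft_force: [0.6, 1.0, -0.9]
position: [0.549, -0.0012, 0.0597]
ft_force: [-0.6, 0.1, -0.1]
position: [0.549, -0.0012, 0.0587]
ft_force: [-0.2, -0.2, -0.4]
```

```bash
for i in 1 2 3 4; do python3 -m crank '[0,0,0,0,0,-0.0005,0, 0,0,0,0,0,0,0]' | grep -E "pos|ft"; done
```

```text
position: [0.549, -0.0012, 0.0582]
ft_force: [-0.9, 0.2, 0.5]
position: [0.549, -0.0012, 0.0578]
ft_force: [-0.5, -0.5, 1.1]
position: [0.549, -0.0012, 0.0573]
ft_force: [-0.6, -0.3, -0.5]
position: [0.549, -0.0012, 0.0567]
ft_force: [-0.5, -0.8, -0.6]
```

```bash
for i in 1 2 3 4; do python3 -m crank '[0,0,0,0,0,-0.0005,0, 0,0,0,0,0,0,0]' | grep -E "pos|ft"; done
```

```text
position: [0.549, -0.0012, 0.0563]
ft_force: [-0.5, 0.1, 1.1]
position: [0.549, -0.0012, 0.0557]
ft_force: [0.2, -0.1, 0.2]
position: [0.549, -0.0012, 0.0552]
ft_force: [-0.3, 0.5, -0.8]
position: [0.549, -0.0012, 0.0548]
ft_force: [0.1, -0.5, 0.6]
```

```bash
for i in 1 2 3 4; do python3 -m crank '[0,0,0,0,0,-0.0004,0, 0,0,0,0,0,0,0]' | grep -E "pos|ft"; done
```

```text
position: [0.549, -0.0012, 0.0544]
ft_force: [0.7, -1.3, 0.9]
position: [0.549, -0.0013, 0.0541]
ft_force: [-0.0, -1.3, 2.8]
position: [0.5491, -0.0013, 0.054]
ft_force: [-2.6, -0.6, 6.6]
position: [0.5491, -0.0014, 0.0537]
ft_force: [-2.8, -0.9, 7.3]
```

```bash
for i in 1 2 3; do python3 -m crank '[0,0,0,0,0,-0.0004,0, 0,0,0,0,0,0,0]' | grep -E "pos|ft"; done
```

```text
position: [0.5491, -0.0014, 0.0536]
ft_force: [-3.2, -0.6, 10.4]
position: [0.5491, -0.0014, 0.0534]
ft_force: [-3.3, -1.5, 11.1]
position: [0.5491, -0.0015, 0.0533]
ft_force: [-5.4, -0.9, 15.3]
```

The packing is felt at TCP z of about 0.0543, and the push mounts and stays. Now I'll press towards the stop end, with the wrist turned 90° so the camera stays clear of the clamp bar.

```bash
python3 -m crank '[0,0,0,0,0,0.015,0, 0,0,0,0,0,0.017,0, 0,0,0.143,0.0007,0.0059,0,0, 0,0,0.143,0.0007,0.0059,0,0, 0,0,0.143,0.0007,0.0059,0,0, 0,0,0.143,0.0007,0.0059,0,0, 0,0,0.143,0.0007,0.0059,0,0, 0,0,0.143,0.0007,0.0059,0,0, 0,0,0.143,0.0007,0.0059,0,0, 0,0,0.143,0.0007,0.0059,0,0, 0,0,0.143,0.0007,0.0059,0,0, 0,0,0.143,0.0007,0.0059,0,0, 0,0,0.143,0.0007,0.0059,0,0, 0,0,0,0,0,0,0, 0,0,0,0,0,0,0]'
python3 -m crank '[0,0,0,0,0,-0.01,0, 0,0,0,0,0,-0.01,0, 0,0,0,0,0,-0.003,0, 0,0,0,0,0,-0.002,0, 0,0,0,0,0,0,0]'|grep -E "pos|ft"
```

```text
time_s: 18.3
position: [0.5566, 0.0637, 0.0838]
tool_rot: [[0.124, 0.992, -0.0], [0.992, -0.124, 0.0], [0.0, -0.0, -1.0]]
ft_force: [-0.3, 0.3, -1.3]
grip_width: 0.0
position: [0.5566, 0.0636, 0.0587]
ft_force: [-0.5, 0.4, -0.2]
```

```bash
python3 -m crank '[0,0,0,0,0,-0.001,0, 0,0,0,0,0,-0.0007,0, 0,0,0,0,0,0,0]'|grep -E "pos|ft"; for i in 1 2 3 4 5; do python3 -m crank '[0,0,0,0,0,-0.0005,0, 0,0,0,0,0,0,0]' | grep -E "pos|ft"; done
```

```text
position: [0.5568, 0.0637, 0.0574]
ft_force: [0.5, 0.2, -0.1]
position: [0.5567, 0.0637, 0.0568]
ft_force: [0.5, 0.3, 0.8]
position: [0.5567, 0.0637, 0.0563]
ft_force: [0.5, -0.1, 0.3]
position: [0.5567, 0.0637, 0.0558]
ft_force: [0.4, 0.5, 0.1]
position: [0.5567, 0.0637, 0.0553]
ft_force: [0.4, 0.3, 0.8]
position: [0.5567, 0.0637, 0.0549]
ft_force: [-0.4, 0.2, 0.7]
```

```bash
for i in 1 2 3 4; do python3 -m crank '[0,0,0,0,0,-0.0005,0, 0,0,0,0,0,0,0]' | grep -E "pos|ft"; done
```

```text
position: [0.5568, 0.0637, 0.0546]
ft_force: [-0.2, -0.1, 3.7]
position: [0.5569, 0.0636, 0.0542]
ft_force: [-0.4, -0.3, 4.5]
position: [0.557, 0.0636, 0.0539]
ft_force: [-2.2, -1.0, 5.9]
position: [0.557, 0.0636, 0.0538]
ft_force: [-2.5, -0.5, 11.5]
```

```bash
for i in 1 2; do python3 -m crank '[0,0,0,0,0,-0.0005,0, 0,0,0,0,0,0,0]' | grep -E "pos|ft"; done
```

```text
position: [0.557, 0.0636, 0.0537]
ft_force: [-3.6, -0.6, 15.3]
position: [0.5571, 0.0636, 0.0536]
ft_force: [-6.2, -0.2, 18.9]
```

Home at both ends: the depths match (0.0536 against 0.0534) and it is stiff to 19 N. Now I'll rise and go over the handle, turning the wrist back, then look.

```bash
python3 -m crank '[0,0,0,0,0,0.01,0, 0,0,0,0,0,0.03,0, 0,0,0,0,0,0.04,0, 0,0,0,0,0,0.04,0, 0,0,0,0,0,0.04,0, 0,0,0,0,0,0.028,0, 0,0,-0.143,0.0023,0.019,0,45, 0,0,-0.143,0.0023,0.019,0,45, 0,0,-0.143,0.0023,0.019,0,45, 0,0,-0.143,0.0023,0.019,0,45, 0,0,-0.143,0.0023,0.019,0,45, 0,0,-0.143,0.0023,0.019,0,45, 0,0,-0.143,0.0023,0.019,0,45, 0,0,-0.143,0.0023,0.019,0,45, 0,0,-0.143,0.0023,0.019,0,45, 0,0,-0.143,0.0023,0.019,0,45, 0,0,-0.143,0.0023,0.019,0,45, 0,0,0,0,0,0,45, 0,0,0,0,0,0,45]' 30
python3 - <<'E'
from h import *
import pickle
s=observe()
im=get_image("wrist"); t=get_image("top"); pickle.dump((im,t,s),open("w4.pkl","wb"))
a=cv2.resize(im["frame"][:,:,::-1],(533,400)); b=cv2.resize(t["frame"][140:250,110:270,::-1],None,fx=2.4,fy=2.4)
b=np.pad(b,((0,400-b.shape[0]),(0,0),(0,0)))[:,:384]
cv2.imwrite("pics/w4.png",np.hstack([a,b])[:,:800])
E
```

```text
time_s: 23.2
position: [0.5819, 0.2725, 0.2395]
tool_rot: [[0.993, -0.119, -0.001], [-0.119, -0.993, -0.0], [-0.001, 0.0, -1.0]]
ft_force: [0.4, -0.8, -0.1]
grip_width: 0.0387
```

View pics/w4.png

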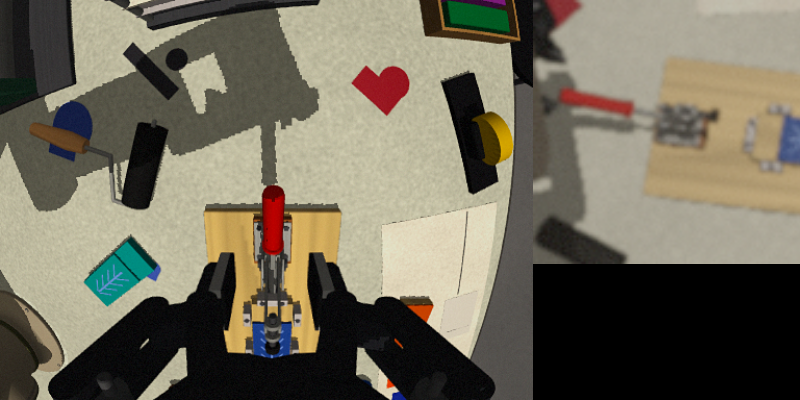

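The wrist view shows the red handle (column 273, rows 185–255) centred between the open fingers. I'll descend and pinch.

```bash
python3 -m crank '[0,0,0,0.001,0,-0.02,45, 0,0,0,0,0,-0.025,45, 0,0,0,0,0,-0.025,45, 0,0,0,0,0,-0.02,45, 0,0,0,0,0,-0.0125,45, 0,0,0,0,0,0,45]' 20
python3 -m crank '[0,0,0,0,0,0,0, 0,0,0,0,0,0,0, 0,0,0,0,0,0,0, 0,0,0,0,0,0,0, 0,0,0,0,0,0,0, 0,0,0,0,0,0,0]' 20
python3 - <<'E'
import numpy as np
ey=np.array([.1233,.9924]);o=np.array([.5544,.0435]);off=None
for q in np.r_[0.01:1.04:0.1,1.035]:
    p=o+(.156+.09*np.sin(1-q))*ey; print(q.round(3),p.round(4),round(.092+.09*np.cos(1-q),4))
E
```

```text
time_s: 23.9
position: [0.5825, 0.272, 0.1359]
tool_rot: [[0.992, -0.123, -0.003], [-0.123, -0.992, -0.001], [-0.003, 0.001, -1.0]]
ft_force: [-0.4, 0.1, 0.7]
grip_width: 0.0383
time_s: 24.5
position: [0.5832, 0.273, 0.138]
tool_rot: [[0.992, -0.123, 0.001], [-0.123, -0.992, 0.001], [0.001, -0.001, -1.0]]
ft_force: [-2.6, 1.6, 6.0]
grip_width: 0.0162
0.01 [0.5829 0.273 ] 0.1414
0.11 [0.5823 0.2677] 0.1486
0.21 [0.5815 0.2618] 0.1553
0.31 [0.5807 0.2552] 0.1614
0.41 [0.5798 0.248 ] 0.1668
0.51 [0.5789 0.2403] 0.1714
0.61 [0.5779 0.2323] 0.1752
0.71 [0.5768 0.2239] 0.1782
0.81 [0.5757 0.2152] 0.1804
0.91 [0.5746 0.2063] 0.1816
1.01 [0.5735 0.1974] 0.182
1.035 [0.5732 0.1952] 0.1819
```

```bash
python3 -m crank '[0,0,0,-0.0003,-0.0026,0.0037,0, 0,0,0,-0.0003,-0.0027,0.0035,0, 0,0,0,-0.0004,-0.0029,0.0034,0, 0,0,0,-0.0004,-0.003,0.0033,0, 0,0,0,-0.0004,-0.0032,0.0031,0, 0,0,0,-0.0004,-0.0034,0.003,0, 0,0,0,-0.0004,-0.0035,0.0028,0, 0,0,0,-0.0005,-0.0037,0.0026,0, 0,0,0,-0.0004,-0.0038,0.0024,0, 0,0,0,-0.0005,-0.0039,0.0022,0, 0,0,0,0,0,0,0]'
python3 -m crank '[0,0,0,-0.0005,-0.004,0.002,0, 0,0,0,-0.0005,-0.004,0.0018,0, 0,0,0,-0.0005,-0.0042,0.0016,0, 0,0,0,-0.0006,-0.0042,0.0014,0, 0,0,0,0,0,0,0]'
```

```text
time_s: 25.6
position: [0.5789, 0.2391, 0.1676]
tool_rot: [[0.992, -0.124, -0.0], [-0.124, -0.992, -0.001], [-0.0, 0.001, -1.0]]
ft_force: [0.6, -2.1, -3.0]
grip_width: 0.0163
time_s: 26.1
position: [0.5769, 0.223, 0.1746]
tool_rot: [[0.992, -0.124, 0.0], [-0.124, -0.992, -0.0], [0.0, 0.0, -1.0]]
ft_force: [0.6, 0.1, -2.3]
grip_width: 0.0164
```

Tracking well (q≈0.72). I'll swing on to the lock.

```bash
python3 -m crank '[0,0,0,-0.0006,-0.0043,0.0012,0, 0,0,0,-0.0005,-0.0044,0.0010,0, 0,0,0,-0.0006,-0.0044,0.0007,0, 0,0,0,-0.0005,-0.0045,0.0005,0, 0,0,0,-0.0006,-0.0044,0.0003,0, 0,0,0,-0.0005,-0.0045,0.0001,0, 0,0,0,0,0,0,0]'
python3 -m crank '[0,0,0,-0.0003,-0.002,0,0, 0,0,0,-0.0002,-0.002,0,0, 0,0,0,0,-0.001,0,0, 0,0,0,0,0,0,0]'
```

```text
time_s: 26.8
position: [0.5737, 0.1966, 0.1783]
tool_rot: [[0.992, -0.124, 0.001], [-0.124, -0.992, 0.0], [0.001, -0.0, -1.0]]
ft_force: [2.0, 1.6, 1.2]
grip_width: 0.0161
time_s: 27.2
position: [0.5732, 0.1921, 0.1782]
tool_rot: [[0.992, -0.123, 0.0], [-0.123, -0.992, 0.0], [0.0, -0.0, -1.0]]
ft_force: [0.9, 3.5, 3.2]
grip_width: 0.0161
```

```bash
for i in 1 2; do python3 -m crank '[0,0,0,-0.0001,-0.001,0,0, 0,0,0,0,0,0,0]' | grep -E "pos|ft"; done
```

```text
position: [0.573, 0.1911, 0.1782]
ft_force: [0.4, 3.2, 3.8]
position: [0.5729, 0.19, 0.1781]
ft_force: [1.1, 3.4, 4.0]
```

Run:
```python
from h import *
import pickle
s=observe()
im=get_image("wrist"); si=get_image("side"); pickle.dump((im,si,s),open("w5.pkl","wb"))
o=np.array([.5544,.0435]);ey=np.array([.1233,.9924])
P=lambda y,z:np.r_[o+y*ey,z]
for y,z in((.156,.092),(.156+.112*np.sin(-.035),.092+.112),(.156+.038*np.sin(-.035),.13)): print(np.round(proj(si,P(y,z)),1),np.round(fproj(im,P(y,z)),1))
a=cv2.resize(im["frame"][:,:,::-1],(533,400)); b=cv2.resize(si["frame"][110:230,195:280,::-1],None,fx=3.3,fy=3.3)[:400,:267]
b=np.pad(b,((0,400-b.shape[0]),(0,0),(0,0)))
cv2.imwrite("pics/w5.png",np.hstack([a,b])[:,:800])
```

```text
[235.9 158. ] [260.6 197.4]
[235.8 131.4] [260.4 292. ]
[235.9 149.2] [260.5 218.6]
```

View pics/w5.png

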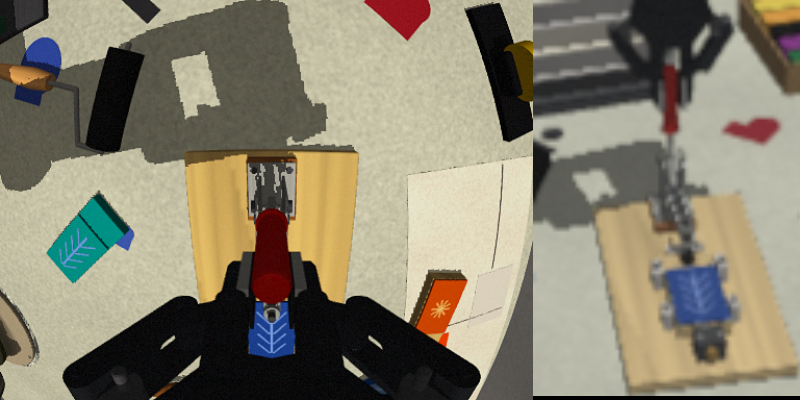

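Run:
```python
from h import *
import pickle
im,si,s=pickle.load(open("w5.pkl","rb"))
hsv=cv2.cvtColor(im["frame"],cv2.COLOR_RGB2HSV).astype(int)
red=((hsv[:,:,0]<8)|(hsv[:,:,0]>172))&(hsv[:,:,1]>150)&(hsv[:,:,2]>40)
red[:195]=0; print([ (c,np.nonzero(red[:,c])[0][[0,-1]].tolist()) for c in(255,260,265)])
o=np.array([.5544,.0435]);ey=np.array([.1233,.9924])
for q in(.8,.9,.95,1.0,1.035):
    S,C=np.sin(1-q),np.cos(1-q)
    f=lambda l,p:round(fproj(im,np.r_[o+(.156+l*S+p*C)*ey,.092+l*C-p*S])[1],1)
    print(q,"top-front",f(.112,-.0085),"top-back",f(.112,.0085),"bottom-front",f(.038,-.0085),"bottom-back",f(.038,.0085))
```

```text
[(255, [201, 290]), (260, [200, 292]), (265, [201, 290])]
0.8 top-front 255.7 top-back 214.0 bottom-front 218.3 bottom-back 192.0
0.9 top-front 279.8 top-back 242.1 bottom-front 223.7 bottom-back 198.2
0.95 top-front 290.5 top-back 255.3 bottom-front 226.2 bottom-back 201.2
1.0 top-front 300.2 top-back 267.8 bottom-front 228.6 bottom-back 204.3
1.035 top-front 306.4 top-back 276.1 bottom-front 230.2 bottom-back 206.4
```

The handle may still be a bit short of lock (the image suggests q≈0.95), so I'll keep pushing until the force mounts at the end stop.

```bash
for i in 1 2 3 4; do python3 -m crank '[0,0,0,-0.0001,-0.0015,0,0, 0,0,0,0,0,0,0]' | grep -E "pos|ft"; done
```

```text
position: [0.5727, 0.1883, 0.1779]
ft_force: [-0.2, 0.8, 5.7]
position: [0.5725, 0.1868, 0.1778]
ft_force: [-0.7, 2.2, 3.9]
position: [0.5723, 0.1853, 0.1776]
ft_force: [-0.5, 0.6, 2.7]
position: [0.5722, 0.1838, 0.1776]
ft_force: [-1.9, 0.3, 0.4]
```

Run:
```python
from h import *
import pickle
s=observe(); print(s['grip_width'],s['position'])
im=get_image("wrist"); pickle.dump((im,s),open("w6.pkl","wb"))
hsv=cv2.cvtColor(im["frame"],cv2.COLOR_RGB2HSV).astype(int)
red=((hsv[:,:,0]<8)|(hsv[:,:,0]>172))&(hsv[:,:,1]>150)&(hsv[:,:,2]>40)
red[:180]=0; print([ (c,np.nonzero(red[:,c])[0][[0,-1]].tolist()) for c in(255,260,265)])
o=np.array([.5544,.0435]);ey=np.array([.1233,.9924])
for q in(.9,.95,1.0,1.035):
    S,C=np.sin(1-q),np.cos(1-q)
    f=lambda l,p:round(fproj(im,np.r_[o+(.156+l*S+p*C)*ey,.092+l*C-p*S])[1],1)
    print(q,"top-front",f(.112,-.0085),"top-back",f(.112,.0085),"bottom-front",f(.038,-.0085),"bottom-back",f(.038,.0085))
cv2.imwrite("pics/w6.png",cv2.resize(im["frame"][170:330,190:330,::-1],None,fx=3.5,fy=3.5))
```

```text
0.014840140161769518 [0.57217082 0.18377144 0.17755815]
[(255, [195, 289]), (260, [194, 289]), (265, [195, 289])]
0.9 top-front 268.0 top-back 228.4 bottom-front 215.1 bottom-back 189.0
0.95 top-front 279.3 top-back 242.2 bottom-front 217.7 bottom-back 192.1
1.0 top-front 289.7 top-back 255.3 bottom-front 220.2 bottom-back 195.2
1.035 top-front 296.3 top-back 264.0 bottom-front 221.9 bottom-back 197.3
```

View pics/w6.png

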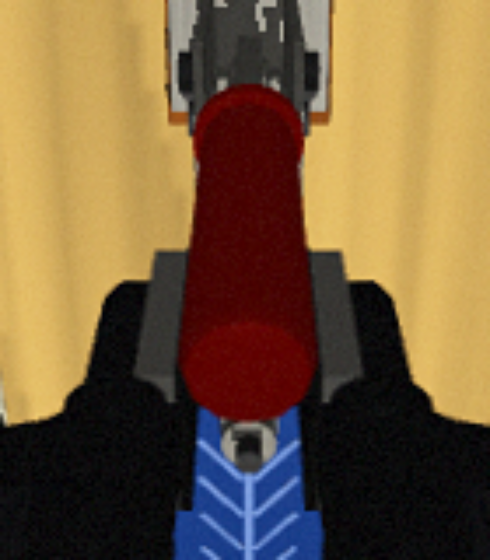

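The handle is close to upright, but the pads have slid past it (width 14.8 mm, handle at the pad edge). I'll let go, move to the +y side with the fingers shut, and push it over centre.

```bash
python3 -m crank '[0,0,0,0,0,0,50, 0,0,0,0,0,0,50, 0,0,0,0,0,0,50, 0,0,0,0,0,0.02,50, 0,0,0,0,0,0.03,50, 0,0,0,0,0,0.014,50, 0,0,0,0.002,0.016,0,0, 0,0,0,0.002,0.0155,0,0, 0,0,0,0.002,0.0155,0,0, 0,0,0,0,0,0,0, 0,0,0,0,0,0,0, 0,0,0,0,0,-0.03,0, 0,0,0,0,0,-0.03,0, 0,0,0,0,0,0,0, 0,0,0,0,0,0,0]'
python3 -m crank '[0,0,0,-0.0005,-0.004,0,0, 0,0,0,-0.0005,-0.004,0,0, 0,0,0,0,0,0,0]' | grep -E "pos|ft"; for i in 1 2 3; do python3 -m crank '[0,0,0,-0.0002,-0.0015,0,0, 0,0,0,0,0,0,0]' | grep -E "pos|ft"; done
```

```text
time_s: 30.05
position: [0.5788, 0.2308, 0.1825]
tool_rot: [[0.992, -0.124, -0.0], [-0.124, -0.992, -0.0], [-0.0, 0.0, -1.0]]
ft_force: [1.0, 0.4, -0.2]
grip_width: 0.0002
position: [0.5778, 0.2225, 0.183]
ft_force: [-0.6, 1.3, 0.9]
position: [0.5774, 0.2214, 0.1822]
ft_force: [0.6, -0.5, -0.4]
position: [0.5771, 0.22, 0.1819]
ft_force: [-0.2, 0.1, 0.1]
position: [0.5769, 0.2185, 0.1819]
ft_force: [0.6, -0.9, -0.2]
```

```bash
for i in 1 2 3 4 5; do python3 -m crank '[0,0,0,-0.0001,-0.001,0,0, 0,0,0,0,0,0,0]' | grep -E "pos|ft"; done
```

```text
position: [0.5768, 0.2175, 0.1819]
ft_force: [0.4, 0.1, 0.0]
position: [0.5767, 0.2165, 0.1819]
ft_force: [0.1, -0.6, -0.6]
position: [0.5766, 0.2156, 0.1819]
ft_force: [0.3, -0.7, -0.1]
position: [0.5765, 0.2152, 0.182]
ft_force: [1.1, 5.0, 0.3]
position: [0.5765, 0.2151, 0.182]
ft_force: [1.3, 9.0, -1.9]
```

```bash
for i in 1 2 3; do python3 -m crank '[0,0,0,-0.0001,-0.001,0,0, 0,0,0,0,0,0,0]' | grep -E "pos|ft"; done
```

```text
position: [0.5765, 0.215, 0.182]
ft_force: [2.1, 13.5, -1.2]
position: [0.5765, 0.2148, 0.1821]
ft_force: [2.4, 18.4, -2.4]
position: [0.5764, 0.2148, 0.1821]
ft_force: [4.9, 22.2, -3.4]
```

It is hard against the end stop (22 N with no travel). I'll back away and check from above.

```bash
python3 -m crank '[0,0,0,0.0005,0.004,0,0, 0,0,0,0.002,0.016,0,0, 0,0,0,0.002,0.016,0.01,0, 0,0,0,0,0,0.03,0, 0,0,0,0,0,0.03,0, 0,0,0,0,0.02,0.03,0, 0,0,0,0,0,0,0, 0,0,0,0,0,0,0]'
python3 - <<'E'
from h import *
import pickle
im=get_image("wrist"); si=get_image("side"); t=get_image("top"); pickle.dump((im,si,t),open("w7.pkl","wb"))
o=np.array([.5544,.0435]);ey=np.array([.1233,.9924])
hs=cv2.cvtColor(si["frame"],cv2.COLOR_RGB2HSV).astype(int); ht=cv2.cvtColor(t["frame"],cv2.COLOR_RGB2HSV).astype(int)
for n,i,h,(c,r) in(("side",si,hs,(236,140)),("top",t,ht,(170,189))):
    red=((h[:,:,0]<8)|(h[:,:,0]>172))&(h[:,:,1]>110)
    y,x=np.nonzero(red); k=(abs(x-c)<40)&(abs(y-r)<35); print(n,"red px",k.sum(),x[k].min(),x[k].max(),y[k].min(),y[k].max(),"mean",x[k].mean().round(1),y[k].mean().round(1))
    for q in(.9,1.0,1.035): print(q,[np.round(proj(i,np.r_[o+(.156+l*np.sin(1-q))*ey,.092+l*np.cos(1-q)]),1).tolist() for l in(.038,.075,.112)])
a=cv2.resize(si["frame"][115:225,190:290,::-1],None,fx=4,fy=4); b=cv2.resize(t["frame"][150:250,140:275,::-1],None,fx=2.9,fy=4.4)[:440]
cv2.imwrite("pics/w7.png",np.hstack([a,b])[:600,:800])
E
```

```text
time_s: 33.35
position: [0.5805, 0.2671, 0.2818]
tool_rot: [[0.992, -0.123, 0.0], [-0.123, -0.992, -0.001], [0.0, 0.0, -1.0]]
ft_force: [-0.0, -0.0, -0.5]
grip_width: 0.0001
side red px 162 234 268 130 152 mean 247.2 143.9
0.9 [[235.7, 148.5], [235.4, 139.1], [235.1, 129.4]]
1.0 [[235.8, 149.0], [235.7, 140.1], [235.6, 130.9]]
1.035 [[235.9, 149.2], [235.9, 140.5], [235.8, 131.4]]
top red px 75 152 164 178 189 mean 157.9 183.1
0.9 [[158.6, 185.4], [153.3, 182.5], [147.5, 179.3]]
1.0 [[160.0, 185.5], [156.2, 182.8], [152.1, 179.9]]
1.035 [[160.6, 185.6], [157.3, 183.0], [153.7, 180.1]]
```

View pics/w7.png

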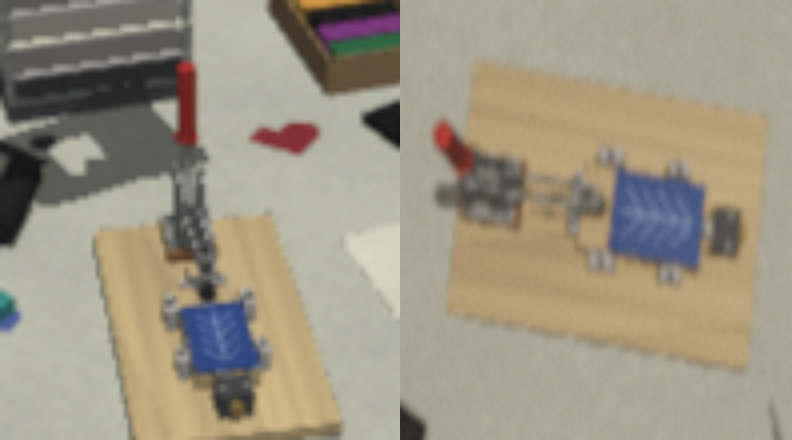

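Red handle upright, past dead centre (centroid column 157.9; predicted 156.2 upright, 157.3 locked). The bar is level with its foot on the bare margin, the block sits flush between the rails, and the arm is clear.

```bash
python3 -c "
from rig import *
print(close_job())"
```

```text
the job is handed in; nothing more can be done
None
```

The blue block is pressed home in the pocket with its bare margin at the clamp. The red handle is locked over centre, and I handed the job in at about 33.5 s. No verdict came back.

- **Seating:** I pressed the free end past the plunger at about 13 N, after which the resistance faded. It then met the packing, and the push mounted to about 15 N. Pressing near the stop end gave the same depth within about 0.3 mm, stiff up to 19 N. All of this was before I touched the clamp.
- **Clamp, one mishap:** near dead centre the pads slid past the handle, so I let go. I then pushed it over from behind with shut fingers until it was hard against its end stop (22 N with no travel).
- **Last checks:** the top view puts the handle at or beyond its locked position, with the bar level and the foot on the bare margin. The arm was clear and the wrist force near zero. An earlier wrist view had suggested the handle was about 0.95 rad, short of lock, which is why I pushed further.
- **Not checked:** I did not measure the foot's force on the block, or how far the other things on the table may have moved. I never deliberately touched any of them.

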